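# Pry open the cooling block and dip the homogeniser, held centred in the tube well

### The job

Take the spatula, slip its blade under the front lip of the cooling block's blue cover and lever the cover up and right back (upright or beyond), keeping the gripper itself off the block and cover, then lay the spatula flat on the worktop again. Then lift the cordless homogeniser out of its stand and lower its steel shaft straight down the middle of the white collar, never touching the block, until the black mark on the shaft is level with the collar's mouth, and finish there, still holding it up, centred and still. Leave the amber bottle, the vial and the petri dish where they stand.

Things in the scene. Friction and masses are not known exactly. Their poses are not given: they have to be found in the camera images.
- block: cooling block, fixed to the worktop: aluminium block 84 x 76 mm, 80 mm high, in a white jacket 122 x 112 mm, 54 mm high. Origin at the centre of its underside on the worktop; its own x axis points from the front (lip side of the cover) to the back (hinge), z up. One tube well in its middle; on top round the well stands a white collar, 30 mm outside, 8 mm high. The blue cover (70 mm front to back, 52 mm wide, 5 mm thick) lies over the collar
- well_mouth (a point): centre of the round mouth of the white collar, 88 mm above the worktop, on the block's vertical axis. The bore is 16 mm in diameter, vertical, and 70 mm deep from here
- cover (a joint): angle of the blue cover: 0 closed (level), 1.57 upright, 2.0 the stop. The hinge is stiff: it needs about 1 N at the lip and stays where it is left
- cover_lip (a point): middle of the cover's front lower edge (moves with the cover). Closed it lies 38 mm in front of the well's axis at 88 mm height; below the lip is an open gap 8 mm high (block top at 80 mm) that runs back 23 mm to the collar
- cover_hinge (a point): the cover's hinge axis, midway along it: 34 mm behind the well's axis, at 90.5 mm height, running along the block's y axis; hinge to lip is 72 mm
- spatula: bench spatula lying flat, 195 mm long, 60 g: black square handle 96 x 14 x 14 mm and a level steel blade 14 mm wide, 2 mm thick, about 97 mm long, at half the handle's height. x axis from handle to blade, z up; origin at the blade end of the handle, on its underside. Grasp it at spatula_grip
- spatula_grip (a point): centre of the spatula's handle crosswise and half-way up, near its centre of mass: the place to grip, 14 mm wide; the handle runs 58 mm back from here and 38 mm forward
- spatula_tip (a point): middle of the rounded front end of the spatula's blade, half-way through its 2 mm thickness, 137 mm ahead of spatula_grip
- homogeniser: cordless homogeniser, about 140 g, 195 mm long, standing upright in its stand: round handle (white and blue) 30 mm in diameter and 80 mm high, below it a straight steel shaft 6 mm in diameter and 115 mm long (its top 12 mm is 13 mm thick). Origin at the shaft's lower tip, z up along the shaft
- homogeniser_grip (a point): centre of the homogeniser's handle, half-way up it: 155 mm above the shaft's tip, 40 mm below the top
- homogeniser_mark (a point): centre of the black mark round the shaft, 50 mm above its tip
- homogeniser_tip (a point): lower tip of the shaft
- stand: steel stand of the homogeniser, fixed to the worktop: round foot 86 mm in diameter, upright sleeve 27 mm outside, 18 mm inside, rim at 123 mm height, on which the handle's shoulder rests; the shaft hangs free inside. Origin at the centre of the underside
- bottle: amber reagent bottle with blue cap, 46 mm in diameter, 88 mm high; origin at the centre of its underside. A bystander
- vial: small vial with white cap, 25 mm in diameter, 52 mm high; origin at the centre of its underside. A bystander
- petri: petri dish, 60 mm in diameter, 16 mm high; origin at the centre of its underside. A bystander

How it is judged:
On the way, in this order (a step that is already met when the one before it is completed fails the run):
1. the cover is levered open to upright or beyond while the spatula is held up at it (value of joint cover above 1.4 rad and height (world z) of spatula_grip above 0.06 m and contact force between the fingers and spatula above 1 N), for 0.1 s.
2. the spatula lies flat on the worktop, let go (height (world z) of each of spatula_grip, spatula_tip below 0.025 m and contact force between the fingers and spatula below 0.1 N and linear speed of spatula below 0.03 m/s), for 0.2 s.
3. the homogeniser is lifted clear of its stand (height (world z) of homogeniser_tip above 0.12 m and contact force between the fingers and homogeniser above 1 N), for 0.1 s.
At the end, for the whole second after the job is handed in: Homogeniser held by the gripper alone: tip and black mark within 4 mm of the well's axis, mark within 8 mm of the mouth's height, not touching the block, slower than 20 mm/s; cover open beyond 1.4 rad; spatula flat and still on the worktop (horizontal distance between each of homogeniser_tip, homogeniser_mark and well_mouth below 0.004 m and z of homogeniser_mark in the frame of block between 0.08 and 0.096 m and contact force between the fingers and homogeniser above 2 N and contact force between homogeniser and block below 0.1 N and linear speed of each of homogeniser, spatula below 0.02 m/s and value of joint cover above 1.4 rad and height (world z) of each of spatula_grip, spatula_tip below 0.025 m); the arm keeps its last pose, push and grip.
It fails at once if the homogeniser touches the block, its collar or the cover (more than 0.3 N) (contact force between homogeniser and block above 0.3 N).
It fails at once if the gripper or arm itself touches the block or the cover (more than 0.5 N) (contact force between any of the fingers, the arm and block above 0.5 N).
It fails at once if the bottle, the vial or the petri dish is moved more than 15 mm (distance of any of bottle, vial, petri from where it was at the start of the episode above 0.015 m).
It also fails if it takes over 67 s, if anything falls off the work surface, if the arm or the gripper's body presses on something with over 40 N, if the wrist force passes 120 N, or if a joint passes its speed limit or range.

### The arm

A 6-joint arm with a two-finger parallel gripper is mounted at the origin on a cart in front of the work surface, level with it; the furniture and walls round the work are solid. World frame = base frame: x ahead of the robot, y to its left, z up, the work surface at z = 0. Lengths are in m, angles in rad, forces in N, time in s.
With the tool pointing down it reaches from about 0.35 to 0.775 m from the base axis. Payload 5.5 kg.
Tool frame: the origin (TCP) lies at the very end of the fingers, on their centre line; the grasp point (between the pads) lies 19 mm behind it; z points along the fingers, y is the line along which they close (so a half turn about z gives the same grasp; the last joint's range is limited). The gripper opens to 85 mm and grips with 20 to 120 N. Pads are 22 mm wide; open, the fingers measure 114 mm over their backs; the gripper's body (76 mm by 85 mm) begins 54 mm behind the grasp point. The pads swing forward as they close: fully open they stand 13 mm farther back than shut.
Start: joints at [-1.334, 0.313, 0.046, 1.304, 0, 1.431], TCP at [0.212, -0.535, 0.231] pointing down, gripper open.
Joint ranges: [-2.76, 2.76], [-0.86, 1.69], [-1.03, 1.26], [-2.2, 2.34], [-1.47, 1.5], [-3.14, 3.14]. Speed limits (rad/s): [2.57, 2.57, 3.14, 3.14, 3.14, 3.14].

### API

Orientations are given as a 3x3 rotation matrix whose columns are the frame's x, y, z axes.
In Python, from station import manip, imaging, silhouettes, place_of gives the robot as it stands.
- The arm moves only by the tool move_arm, never from a script. Its argument "increments" is a list of rows, each a list of 3 entries, a list of its own where there are three numbers: the finger opening in cm, from 0 to 8.54, then the shift along the tool's x, y, z in cm, then the turn, a rotation vector about the tool's x, y, z in rad. A call has 1 to 20 rows; each row is the pose to reach, as a shift and turn from the pose commanded when the call began, along the tool's axes at that moment; what a row does not reach only later rows make up. A row lasts 1/8 s, in which the tool goes at most 62.5 mm and 10.7 degrees, less where a joint would pass 70% of its speed; a pose out of reach is approached as far as the arm can. A call with a gripper value outside its range is refused whole. The fingers move at their own pace and stop on an object; "grip_force" is the grip in N (left out, the last holds). Time passes only in rows, so rows that repeat a pose let the fingers close. It gives the time, the measured TCP pose, the force, the opening and the grip force at its end, in the units of the state.
- manip.observe(): the state, without advancing time (a new reading comes with each control period).
- imaging.snapshot(name): name is "scene" or "top"; returns (picture, depth): 384x512x3 uint8, blue, green, red; 384x512 float32, m along the optical axis (not along the pixel's ray), 0 where there is no reading.
- imaging.camera_params(name): a dict with "fx", "fy", "cx", "cy" (pixels), "dist" ([k1, k2, p1, p2, k3] as OpenCV has them; the pictures are not rectified), "position" and "orientation" of the camera in the world. Camera axes: x right, y down, z forward; pixel columns grow to the right and rows downward; lengths in m; the calibration is good to about 2 mm. A picture is of the moment at which its call begins. camera_params takes no time and is no camera call.
- manip.finish_job(): hands the job in; it is judged then, once.
Trained networks look in the newest picture that a camera, given by its name, has taken for a name from the list of things; names that differ only in an ending like _2 or _b are one class to them, and where a whole thing is asked for, a point or a joint stands for the part that bears it (a point fixed in the world has none). Each returns a list of dicts, best first, with "score" (0 to 1); they miss things now and then, are a little off and sometimes report something else, mostly with a low value. They report only what shows in the picture. A call takes as long as a camera call.
- silhouettes(camera, target): "mask" (384x512 bool, what is visible of it).
- place_of(camera, target): "centre" ([x, y, z] in m, in the coordinates of the camera as it stood for that picture, good to about 4 mm: a listed point, or the origin of a listed thing).
The state is a dict: "t": time; "joint_positions": joint angles; "joint_vel": joint speeds; "joint_efforts": joint torques, N m; "tcp_pos": TCP position; "eef_rot": TCP orientation; "wrist_force": force on the tool from outside, world axes, zero at the start; "ft_torque": the same for the moment, N m; "opening": finger opening in m; "finger_force": force on a finger pad.
Only numpy, scipy, OpenCV 4.12 (cv2) and the standard library are available. Lean on these libraries where they do the work, as an engineer would, in place of code of your own. Each camera call takes 0.05 s, during which the arm holds its last target. There are 200 camera calls.

## Working session

There is one attempt and no reset: what is moved stays moved. The work goes in short steps, Python scripts to look and compute and a tool call to move; the robot and the scene stay as the last step left them, time stands still between calls to the robot, and variables do not carry over. Pictures are saved under pics/ and viewed, at most 10 in all, crops included, and the job is handed in when it is done.

Besides the shell and the picture viewer there is one more tool, called after "Request:" as name(argument=value, ...), one argument or row to a line, values as JSON. move_arm: Moves the arm, as the interface text tells. Its arguments: {"type":"object","properties":{"increments":{"type":"array"},"grip_force":{"type":"number"}},"required":["increments"]}

```bash
ls; mkdir -p pics; python3 - <<'E'
from station import manip, imaging, silhouettes, place_of
import cv2, numpy as np
s=manip.observe(); print(s)
for c in ("scene","top"):
    im,d=imaging.snapshot(c); cv2.imwrite(f"pics/{c}0.png",im); np.save(f"{c}0.npy",d)
    p=imaging.camera_params(c); print(p)
    R=np.array(p["orientation"]); t=np.array(p["position"])
    for n in ["block","well_mouth","cover_lip","cover_hinge","spatula","spatula_grip","spatula_tip","homogeniser","homogeniser_grip","stand","bottle","vial","petri"]:
        r=place_of(c,n)
        print(c,n,[(np.round(R@np.array(q["centre"])+t,4).tolist(),round(q["score"],2)) for q in r[:2]])
E
```

```text
pics
{'t': 0.0, 'joint_positions': array([-1.33358047e+00,  3.14003865e-01,  4.49421742e-02,  1.30360912e+00,
       -5.58333485e-05,  1.43119696e+00]), 'joint_vel': array([-2.82866010e-03, -1.19882953e-03,  7.03906794e-04, -1.19621265e-03,
       -1.10879099e-04,  7.98772116e-05]), 'joint_efforts': array([ 2.46293930e-04, -4.80621636e+01,  2.98536444e+01,  1.95150857e-02,
       -1.58455787e-04,  3.93500528e-06]), 'tcp_pos': array([ 0.21142616, -0.5341428 ,  0.23039187]), 'eef_rot': array([[ 9.29841256e-01,  3.67960588e-01, -4.94767883e-04],
       [ 3.67960863e-01, -9.29839519e-01,  1.80886738e-03],
       [ 2.05537173e-04, -1.86401473e-03, -9.99998242e-01]]), 'wrist_force': array([-0.23941457, -0.50180326, -0.12831338]), 'ft_torque': array([ 0.03040743,  0.01277744, -0.01056937]), 'finger_force': 0.0, 'opening': 0.08510478568360161}
{'fx': 436.55919844350194, 'fy': 436.55919844350194, 'cx': 253.6282316753367, 'cy': 194.02109236601692, 'dist': array([-0.01169833,  0.        ,  0.        ,  0.        ,  0.        ]), 'position': array([-0.0556884 ,  0.73590711,  0.7667903 ]), 'orien
[... 1323 characters left out ...]
r_lip [([0.5341, 0.0954, 0.0908], 0.7), ([0.491, 0.3117, -0.0036], 0.61)]
top cover_hinge [([0.6056, 0.0875, 0.0889], 0.71)]
top spatula [([0.4773, -0.1258, 0.0007], 0.78)]
top spatula_grip [([0.4436, -0.1398, -0.0005], 0.79), ([0.6155, 0.3046, 0.0085], 0.73)]
top spatula_tip [([0.5618, -0.0815, 0.0019], 0.54)]
top homogeniser [([0.6135, 0.3054, 0.0101], 0.52)]
top homogeniser_grip [([0.6189, 0.308, 0.1638], 0.68), ([0.6134, 0.305, 0.0078], 0.45)]
top stand [([0.6161, 0.3097, 0.0019], 0.63)]
top bottle [([0.4912, 0.3087, -0.0041], 0.55)]
top vial [([0.4073, 0.2179, 0.0015], 0.49), ([0.6136, 0.3095, 0.0005], 0.44)]
top petri [([0.7301, -0.078, -0.001], 0.87), ([0.5626, -0.0837, 0.0063], 0.2)]
```

View pics/scene0.png

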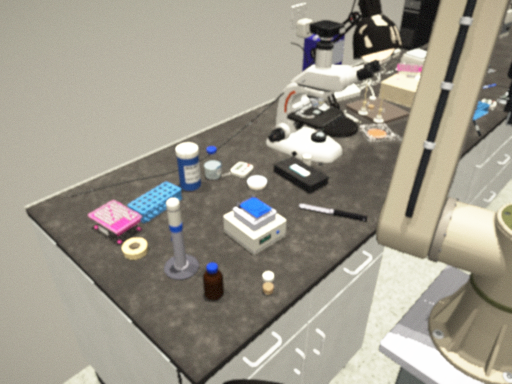

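View pics/top0.png

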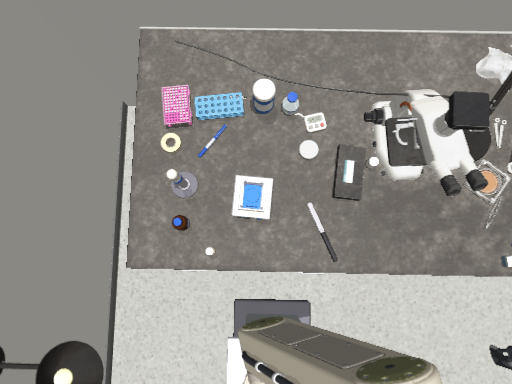

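The scene image shows the block with its blue cover at (256,215), the spatula at (333,212) with the blade to the left, the homogeniser in its stand at (177,235), the bottle at (213,282), the vial at (268,283) and the petri dish at (257,183). In the top image the block is at (253,197) and the spatula runs from (311,205) to (335,260). Next I refine these positions with masks and depth.

```bash
cat > h.py <<'E'
from station import manip, imaging, silhouettes, place_of
import cv2, numpy as np
def cam(c):
    p=imaging.camera_params(c); K=np.array([[p["fx"],0,p["cx"]],[0,p["fy"],p["cy"]],[0,0,1.]])
    return K,np.array(p["dist"]),np.array(p["orientation"]),np.array(p["position"])
def rays(c,uv):
    K,D,R,t=cam(c); n=cv2.undistortPoints(np.float64(uv).reshape(-1,1,2),K,D)[:,0]
    return np.c_[n,np.ones(len(n))]@R.T,t
def cloud(c,mask,depth):
    v,u=np.nonzero(mask&(depth>0)); r,t=rays(c,np.c_[u,v]); return t+r*depth[v,u][:,None]
def plane(c,uv,z):
    r,t=rays(c,uv); return t+r*((z-t[2])/r[:,2])[:,None]
def mask(c,n):
    r=silhouettes(c,n); return (r[0]["mask"],r[0]["score"]) if r else (None,0)
def world(c,n):
    K,D,R,t=cam(c); return [(np.round(R@np.array(q["centre"])+t,4).tolist(),round(q["score"],2)) for q in place_of(c,n)[:2]]
def rect(p):
    (x,y),(w,h),a=cv2.minAreaRect(np.float32(p[:,:2]*1000)); return np.round([x,y,w,h,a],1)
E
python3 - <<'E'
from h import *
for c in ("scene","top"):
    im,d=imaging.snapshot(c)
    for n in ["block","cover_lip","spatula","homogeniser","stand"]:
        m,s=mask(c,n)
        if m is None: print(c,n,None); continue
        P=cloud(c,m,d); print(c,n,round(s,2),m.sum(),"med",np.round(np.median(P,0),4),"z5/95",np.round(np.percentile(P[:,2],[5,95]),3),"rect",rect(P))
        np.save(f"{c}_{n}.npy",P)
        if n=="block":
            for lo,hi in ((.045,.06),(.074,.083),(.083,.1)):
                Q=P[(P[:,2]>lo)&(P[:,2]<hi)]; print(lo,len(Q),rect(Q) if len(Q) else 0, np.round(np.median(Q,0),4))
        if n=="homogeniser":
            for lo,hi in ((.125,.15),(.15,.18),(.18,.2),(.2,.22)):
                Q=P[(P[:,2]>lo)&(P[:,2]<hi)]
                if len(Q)>5:
                    r=np.linalg.lstsq(np.c_[2*Q[:,:2],np.ones(len(Q))],(Q[:,:2]**2).sum(1),rcond=None)[0]
                    print(lo,len(Q),rect(Q),np.round(Q.mean(0),4),"circ",np.round(r[:2],4),np.sqrt(max(0,r[2]+r[0]**2+r[1]**2)))
        if n=="spatula":
            uv=np.argwhere(m)[:,::-1]; Q=plane(c,uv,.008); mu=Q.mean(0); w,V=np.linalg.eigh(np.cov((Q-mu)[:,:2].T)); a=V[:,1]*np.sign(V[0,1]); t=(Q-mu)[:,:2]@a
            print("axis",np.arctan2(a[1],a[0]),mu+0, "ends",mu[:2]+a*t.min(),mu[:2]+a*t.max(),np.ptp(t))
E
```

```text
scene block 0.89 2319 med [0.5421 0.1227 0.0523] z5/95 [0.007 0.093] rect [602.1  65.4 175.7 193.1  85.4]
0.045 652 [572.7  97.9 113.  128.1  86.5] [0.5322 0.1331 0.0521]
0.074 282 [571.2  95.9  79.9  85.3  86.1] [0.5509 0.1208 0.078 ]
0.083 397 [571.6  97.4  55.3  80.7  87.5] [0.5674 0.1003 0.0922]
scene cover_lip 0.7 380 med [0.5671 0.0996 0.0922] z5/95 [0.089 0.095] rect [614.5  61.4  74.3 204.8  52.4]
scene spatula 0.81 284 med [ 0.4524 -0.1268  0.0071] z5/95 [0.002 0.013] rect [ 472.1 -123.7  185.9   29.    23.5]
axis 0.44137522137050034 [ 0.45652885 -0.12440086  0.008     ] ends [ 0.3855902  -0.15791665] [ 0.55312064 -0.07876494] 0.18528745978594807
scene homogeniser 0.8 473 med [0.6038 0.317  0.1659] z5/95 [-0.001  0.201] rect [731.6 240.6  44.1 312.   56. ]
0.125 110 [603.9 317.2  29.2  14.5  58.6] [0.6032 0.3177 0.1372] circ [0.6113 0.3124] 0.013215761533640067
0.15 142 [606.5 317.4  30.7  17.5  47.3] [0.6034 0.3177 0.1647] circ [0.6116 0.3122] 0.013454144011495394
0.18 124 [607.9 315.   28.9  19.7  55.4] [0.6046 0.3168 0.1911] circ [0.611  0.3127] 0.012297015003894796
0.2 4
[... 790 characters left out ...]
 0.38860443 -0.1643962 ] [ 0.55813915 -0.08459808] 0.18737598174661713
top homogeniser 0.55 148 med [0.609  0.3022 0.1971] z5/95 [0.135 0.204] rect [622.4 316.1  55.3  34.1  55.8]
0.125 21 [610.  299.4  12.7  29.4  67. ] [0.6078 0.2979 0.1393] circ [0.6133 0.3074] 0.014566651918932812
0.15 26 [605.6 299.9  10.4  27.   44.7] [0.6053 0.2989 0.1655] circ [0.6128 0.307 ] 0.01398343753733377
0.18 47 [611.4 305.7  24.2  26.3  13.1] [0.6096 0.3019 0.194 ] circ [0.6118 0.3055] 0.01143138490418569
0.2 52 [611.5 307.6  21.5  21.5   3.4] [0.6119 0.3073 0.2022] circ [0.6114 0.3068] 0.008684720677925417
top stand 0.97 496 med [0.6046 0.2972 0.0058] z5/95 [0.    0.093] rect [611.3 303.6  77.1  82.5  55.4]
```

```bash
cat >> h.py <<'E'
import json
from scipy.spatial.transform import Rotation as Ro
def down(y): return np.array([[np.cos(y),np.sin(y),0],[np.sin(y),-np.cos(y),0],[0,0,-1.]])
def plan(wps,cmd=None):
    "wps: list of (p, yaw); prints rows (shift cm, rotvec) from the commanded pose and stores the last as commanded"
    p0,R0=(lambda d:(np.array(d[0]),np.array(d[1])))(json.load(open("cmd.json")))
    for p,y in wps:
        s=np.round(R0.T@(np.array(p)-p0)*100,2); r=np.round(Ro.from_matrix(R0.T@down(y)).as_rotvec(),3)
        print(s.tolist(),r.tolist())
    json.dump([(p0+R0@s/100).tolist(),(R0@Ro.from_rotvec(r).as_matrix()).tolist()],open("cmd.json","w"))
def st():
    s=manip.observe(); print("t",round(s["t"],2),"tcp",np.round(s["tcp_pos"],4),"F",np.round(s["wrist_force"],2),"op",round(s["opening"],4),"ff",round(float(s["finger_force"]),1),"z",np.round(s["eef_rot"][:,2],4),"yaw",round(np.arctan2(s["eef_rot"][1,0],s["eef_rot"][0,0]),4))
E
python3 - <<'E'
from h import *
json.dump([[0.212,-0.535,0.231],down(.3767).tolist()],open("cmd.json","w"))
plan([((.438,-.139,.07),.44),((.438,-.139,.03),.44),((.438,-.139,.004),.44)])
E
```

```text
[35.58, -28.51, 16.1] [0.0, 0.0, -0.063]
[35.58, -28.51, 20.1] [0.0, 0.0, -0.063]
[35.58, -28.51, 22.7] [0.0, 0.0, -0.063]
```

Request:
move_arm(
  increments=[
    [5, [35.58, -28.51, 16.1], [0, 0, -0.063]],
    [5, [35.58, -28.51, 16.1], [0, 0, -0.063]],
    [5, [35.58, -28.51, 16.1], [0, 0, -0.063]],
    [5, [35.58, -28.51, 16.1], [0, 0, -0.063]],
    [5, [35.58, -28.51, 16.1], [0, 0, -0.063]],
    [5, [35.58, -28.51, 16.1], [0, 0, -0.063]],
    [5, [35.58, -28.51, 16.1], [0, 0, -0.063]],
    [5, [35.58, -28.51, 16.1], [0, 0, -0.063]],
    [5, [35.58, -28.51, 16.1], [0, 0, -0.063]],
    [5, [35.58, -28.51, 16.1], [0, 0, -0.063]],
    [5, [35.58, -28.51, 16.1], [0, 0, -0.063]],
    [5, [35.58, -28.51, 16.1], [0, 0, -0.063]],
    [5, [35.58, -28.51, 20.1], [0, 0, -0.063]],
    [5, [35.58, -28.51, 22.0], [0, 0, -0.063]],
    [5, [35.58, -28.51, 22.7], [0, 0, -0.063]],
    [5, [35.58, -28.51, 22.7], [0, 0, -0.063]],
  ],
)

```text
t: 4.0
tcp_pos: [0.4374, -0.1391, 0.0044]
eef_rot: [[0.905, 0.425, -0.0], [0.425, -0.905, 0.0], [-0.0, -0.0, -1.0]]
wrist_force: [0.1, -0.2, 1.0]
opening: 0.0497
finger_force: 0.0
```

Request:
move_arm(
  increments=[
    [2.5, [0, 0, 0], [0, 0, 0]],
    [1.0, [0, 0, 0], [0, 0, 0]],
    [0, [0, 0, 0], [0, 0, 0]],
    [0, [0, 0, 0], [0, 0, 0]],
    [0, [0, 0, 0], [0, 0, 0]],
    [0, [0, 0, 0], [0, 0, 0]],
    [0, [0, 0, -2], [0, 0, 0]],
    [0, [0, 0, -6], [0, 0, 0]],
    [0, [0, 0, -9], [0, 0, 0]],
    [0, [0, 0, -9], [0, 0, 0]],
  ],
  grip_force=80,
)

```text
t: 5.25
tcp_pos: [0.4396, -0.1397, 0.097]
eef_rot: [[0.905, 0.426, 0.005], [0.426, -0.905, -0.003], [0.004, 0.005, -1.0]]
wrist_force: [-0.5, 0.3, -1.1]
opening: 0.0109
finger_force: 78.4
```

```bash
python3 - <<'E'
from h import *
p,R=json.load(open("cmd.json")); p[2]+=.09; json.dump([p,R],open("cmd.json","w"))
st()
for c in ("scene","top"):
    im,d=imaging.snapshot(c); cv2.imwrite(f"pics/{c}1.png",im)
    for n in ("spatula_tip","spatula_grip","spatula"): print(c,n,world(c,n))
    m,s=mask(c,"spatula")
    if m is not None:
        P=cloud(c,m,d); P=P[(P[:,2]>.06)&(P[:,2]<.13)]; a=np.array([np.cos(.44),np.sin(.44)]); o=np.array(p[:2])
        t=(P[:,:2]-o)@a; l=(P[:,:2]-o)@[-a[1],a[0]]
        for lo in range(-60,150,20):
            k=(t*1000>lo)&(t*1000<lo+20)
            if k.sum()>2: print(lo,k.sum(),"lat %.1f z %.1f"%(np.median(l[k])*1000,np.median(P[k,2])*1000))
        print("tmax",np.percentile(t,[2,98,99.5]))
E
```

```text
t 5.25 tcp [ 0.4396 -0.1397  0.097 ] F [-0.46  0.26 -1.06] op 0.0109 ff 78.4 z [ 0.0052 -0.0028 -1.    ] yaw 0.44
scene spatula_tip []
scene spatula_grip [([0.4379, -0.1362, 0.0956], 0.53)]
scene spatula [([0.4745, -0.1206, 0.0875], 0.72)]
-60 38 lat 6.9 z 99.6
-40 47 lat 7.0 z 100.8
-20 24 lat 6.9 z 100.0
0 17 lat 7.0 z 100.9
20 44 lat 7.3 z 100.4
40 31 lat 5.7 z 99.2
60 23 lat 3.9 z 98.4
80 25 lat 3.2 z 97.7
100 22 lat 1.8 z 97.6
120 21 lat 0.7 z 96.7
tmax [-0.05302658  0.1319436   0.13636341]
top spatula_tip [([0.5647, -0.0795, 0.0924], 0.66)]
top spatula_grip [([0.4392, -0.1377, 0.0884], 0.69)]
top spatula [([0.475, -0.1212, 0.0855], 0.66)]
20 25 lat 2.6 z 98.9
40 29 lat 0.4 z 96.5
60 29 lat 0.7 z 95.5
80 33 lat 1.5 z 96.2
100 34 lat 0.1 z 94.7
120 19 lat 0.3 z 93.8
tmax [0.0250698  0.12877997 0.13092421]
```

```bash
python3 - <<'E'
from h import *
st()
plan([((.40,-.08,.11),.2),((.37,0,.11),-.077),((.371,.1086,.11),-.077),((.371,.1086,.085),-.077)])
E
```

```text
t 5.75 tcp [ 0.4372 -0.1385  0.0937] F [-0.76 -0.12 -0.33] op 0.0112 ff 78.4 z [-1.e-03  4.e-04 -1.e+00] yaw 0.4398
[-0.92, -6.96, -1.6] [0.0, 0.0, 0.24]
[-0.23, -15.47, -1.6] [0.0, 0.0, 0.517]
[4.48, -25.26, -1.6] [0.0, 0.0, 0.517]
[4.48, -25.26, 0.9] [0.0, 0.0, 0.517]
```

Request:
move_arm(
  increments=[
    [0, [-0.5, -3.5, -1.0], [0, 0, 0.12]],
    [0, [-0.92, -6.96, -1.6], [0, 0, 0.24]],
    [0, [-0.6, -11.2, -1.6], [0, 0, 0.38]],
    [0, [-0.23, -15.47, -1.6], [0, 0, 0.517]],
    [0, [1.3, -18.7, -1.6], [0, 0, 0.517]],
    [0, [2.9, -22.0, -1.6], [0, 0, 0.517]],
    [0, [4.0, -24.3, -1.6], [0, 0, 0.517]],
    [0, [4.48, -25.26, -1.0], [0, 0, 0.517]],
    [0, [4.48, -25.26, 0.3], [0, 0, 0.517]],
    [0, [4.48, -25.26, 0.9], [0, 0, 0.517]],
    [0, [4.48, -25.26, 0.9], [0, 0, 0.517]],
    [0, [4.48, -25.26, 0.9], [0, 0, 0.517]],
    [0, [4.48, -25.26, 0.9], [0, 0, 0.517]],
  ],
)

```text
t: 7.38
tcp_pos: [0.3693, 0.0731, 0.0855]
eef_rot: [[0.999, -0.041, 0.001], [-0.041, -0.999, 0.028], [0.0, -0.028, -1.0]]
wrist_force: [-0.2, -0.1, -0.5]
opening: 0.0112
finger_force: 78.4
```

```bash
cat > spat.py <<'E'
from h import *
import sys
st(); s=manip.observe(); o=s["tcp_pos"]; y=-.077; a=np.array([np.cos(y),np.sin(y)])
for c in ("scene","top"):
    im,d=imaging.snapshot(c); cv2.imwrite(f"pics/{c}_{sys.argv[1]}.png",im)
    print(c,"tip",world(c,"spatula_tip"),"lip",world(c,"cover_lip"),"well",world(c,"well_mouth"))
    for n in ("spatula","cover_lip","block"):
        m,sc=mask(c,n)
        if m is None: print(c,n,None); continue
        P=cloud(c,m,d); P=P[(P[:,2]>.05)&(P[:,2]<.13)]
        t=(P[:,:2]-o[:2])@a*1000; l=(P[:,:2]-o[:2])@[-a[1],a[0]]*1000
        if n=="block": k=P[:,2]<.06; print(n,"front edge t",np.percentile(t[k],[1,3]),"lat range",np.percentile(l[k],[1,99]));continue
        print(c,n,"t",np.percentile(t,[1,50,99]).round(1))
        for lo in range(-60,300,20):
            k=(t>lo)&(t<lo+20)
            if k.sum()>3: print(lo,k.sum(),"lat %.1f z %.1f"%(np.median(l[k]),np.median(P[k,2])*1000))
E
python3 spat.py 2
```

```text
t 7.38 tcp [0.3693 0.0731 0.0855] F [-0.17 -0.13 -0.47] op 0.0112 ff 78.4 z [ 0.0013  0.0282 -0.9996] yaw -0.0407
scene tip [([0.5067, 0.0659, 0.0903], 0.56)] lip [([0.53, 0.0957, 0.0867], 0.83)] well [([0.5716, 0.0948, 0.0884], 0.73)]
scene spatula t [-57.3  24.7 129.6]
-60 55 lat 5.0 z 92.6
-40 46 lat 5.5 z 92.7
-20 25 lat 5.7 z 92.3
0 8 lat 9.9 z 89.2
20 41 lat 9.0 z 89.9
40 25 lat 6.9 z 86.7
60 26 lat 6.2 z 86.4
80 18 lat 7.3 z 86.1
100 27 lat 8.3 z 85.8
120 17 lat 5.7 z 86.4
scene cover_lip t [162.4 196.5 234.7]
160 97 lat 41.8 z 91.8
180 109 lat 42.9 z 92.7
200 96 lat 46.3 z 92.9
220 69 lat 40.8 z 91.8
block front edge t [138.80350082 139.62847645] lat range [-14.12784793  95.2884584 ]
top tip [([0.5075, 0.0686, 0.0876], 0.58)] lip [] well [([0.574, 0.0941, 0.0885], 0.57)]
top spatula t [ 43.8  88.3 134. ]
40 30 lat 0.2 z 87.7
60 36 lat 1.6 z 86.7
80 31 lat 2.8 z 88.1
100 35 lat 2.7 z 87.7
120 25 lat 4.1 z 85.6
top cover_lip t [164.7 201.6 241. ]
160 98 lat 32.3 z 92.6
180 121 lat 34.1 z 93.7
200 124 lat 33.4 z 93.7
220 107 lat 33.7 z 92.9
240 7 lat 30.0 z 77.8
block front edge t [140.49272835 141.75578558] lat range [-20.5036072   88.95563562]
```

Request:
move_arm(
  increments=[
    [0, [0, 0, 0], [0, 0, 0]],
    [0, [0, 0, 0], [0, 0, 0]],
  ],
)

```text
t: 8.32
tcp_pos: [0.369, 0.0732, 0.0853]
eef_rot: [[0.999, -0.04, 0.001], [-0.04, -0.999, 0.028], [-0.0, -0.028, -1.0]]
wrist_force: [0.0, 0.2, -0.6]
opening: 0.0114
finger_force: 78.4
```

```bash
python3 spat.py 3
```

```text
t 8.32 tcp [0.369  0.0732 0.0853] F [ 0.02  0.15 -0.63] op 0.0114 ff 78.4 z [ 7.000e-04  2.820e-02 -9.996e-01] yaw -0.0404
scene tip [([0.5057, 0.0668, 0.0876], 0.66)] lip [([0.5333, 0.0919, 0.0883], 0.63)] well [([0.5718, 0.0932, 0.0879], 0.62)]
scene spatula t [-57.7  23.9 127.8]
-60 61 lat 4.5 z 91.4
-40 59 lat 5.8 z 92.6
-20 29 lat 6.9 z 92.4
0 11 lat 10.1 z 90.0
20 43 lat 9.3 z 89.7
40 33 lat 7.1 z 86.9
60 31 lat 7.0 z 85.8
80 29 lat 6.8 z 85.6
100 29 lat 7.3 z 85.8
120 13 lat 7.2 z 86.1
scene cover_lip t [162.1 193.  234.6]
160 119 lat 39.9 z 91.3
180 106 lat 44.4 z 92.5
200 98 lat 43.9 z 92.9
220 66 lat 37.8 z 91.9
block front edge t [138.29121564 139.26897128] lat range [-13.41813877  95.32724554]
top tip [([0.5041, 0.0671, 0.0833], 0.46)] lip [([0.537, 0.0969, 0.0915], 0.76)] well [([0.5699, 0.0929, 0.0926], 0.7)]
top spatula t [ 42.8  87.  133.1]
40 31 lat 0.3 z 88.9
60 35 lat 1.7 z 87.5
80 33 lat 1.6 z 87.3
100 33 lat 2.6 z 87.2
120 24 lat 3.6 z 86.1
top cover_lip t [164.8 200.7 238. ]
160 97 lat 32.1 z 92.4
180 127 lat 35.7 z 93.6
200 127 lat 35.4 z 93.9
220 103 lat 37.2 z 92.8
block front edge t [140.72341918 141.6688679 ] lat range [-21.11631031  89.64366795]
```

```bash
python3 - <<'E'
from h import *
s=manip.observe(); print(np.round(s["joint_positions"],3), s["joint_vel"].round(3), s["joint_efforts"].round(1))
E
```

```text
[-0.041  0.038 -0.674  0.859  0.028  3.141] [ 0.002  0.    -0.    -0.    -0.001 -0.001] [ -0.  -27.7  25.5  -0.    0.1  -0. ]
```

View pics/scene_3.png

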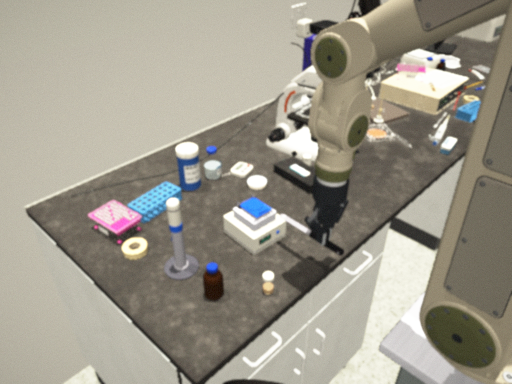

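The scene image shows the spatula held with its blade tip at about (287,218), in front of the block. Joint 6 is at its limit (3.141), so the arm could not reach the commanded pose. With a blade yaw of about 0.3 the joint stays in range, so I enter under the lip diagonally.

```bash
python3 - <<'E'
from h import *
s=manip.observe(); json.dump([s["tcp_pos"].tolist(),s["eef_rot"].tolist()],open("cmd.json","w"))
plan([((.372,.045,.095),.3),((.379,.042,.083),.3)])
E
```

```text
[0.41, 2.78, -1.05] [-0.028, -0.004, -0.34]
[1.12, 3.09, 0.14] [-0.028, -0.004, -0.34]
```

Request:
move_arm(
  increments=[
    [0, [0, 0.8, -1.05], [-0.01, 0, -0.1]],
    [0, [0.2, 1.6, -1.05], [-0.02, 0, -0.2]],
    [0, [0.41, 2.78, -1.05], [-0.028, -0.004, -0.34]],
    [0, [0.41, 2.78, -1.05], [-0.028, -0.004, -0.34]],
    [0, [1.12, 3.09, -0.4], [-0.028, -0.004, -0.34]],
    [0, [1.12, 3.09, 0.14], [-0.028, -0.004, -0.34]],
    [0, [1.12, 3.09, 0.14], [-0.028, -0.004, -0.34]],
    [0, [1.12, 3.09, 0.14], [-0.028, -0.004, -0.34]],
    [0, [1.12, 3.09, 0.14], [-0.028, -0.004, -0.34]],
  ],
)

```text
t: 10.15
tcp_pos: [0.3789, 0.0421, 0.0831]
eef_rot: [[0.955, 0.295, 0.0], [0.295, -0.955, 0.0], [0.0, 0.0, -1.0]]
wrist_force: [0.7, -0.9, -0.8]
opening: 0.0108
finger_force: 78.5
```

```bash
sed -i 's/y=-.077; a/y=.3; a/' spat.py; python3 spat.py 4
```

```text
t 10.15 tcp [0.3789 0.0421 0.0831] F [ 0.68 -0.9  -0.76] op 0.0108 ff 78.5 z [ 4.e-04  1.e-04 -1.e+00] yaw 0.2996
scene tip [([0.5106, 0.085, 0.0848], 0.9), ([0.3802, 0.0419, 0.0808], 0.41)] lip [([0.5304, 0.0982, 0.088], 0.63)] well [([0.575, 0.0944, 0.0887], 0.84)]
scene spatula t [-55.8  28.  129.4]
-60 49 lat 6.9 z 90.2
-40 55 lat 7.2 z 89.4
-20 21 lat 7.3 z 88.7
0 18 lat 8.6 z 87.2
20 51 lat 7.7 z 86.8
40 36 lat 5.6 z 83.7
60 32 lat 4.0 z 83.8
80 33 lat 4.3 z 83.4
100 24 lat 3.1 z 83.6
120 14 lat 4.6 z 84.0
scene cover_lip t [160.  195.1 233.4]
140 4 lat -9.6 z 90.9
160 94 lat 3.0 z 91.0
180 118 lat 3.3 z 92.5
200 107 lat -1.6 z 92.8
220 54 lat -5.8 z 91.6
block front edge t [132.55478819 137.41505188] lat range [-24.37722673  65.04855762]
top tip [([0.5071, 0.0824, 0.0815], 0.66), ([0.4904, 0.3081, -0.0036], 0.48)] lip [([0.5333, 0.0967, 0.0909], 0.84)] well [([0.5715, 0.094, 0.0936], 0.71)]
top spatula None
top cover_lip t [160.9 197.5 235.6]
160 101 lat -4.8 z 92.5
180 130 lat -5.2 z 93.8
200 124 lat -12.9 z 93.6
220 78 lat -13.0 z 92.8
block front edge t [128.21101563 133.68227633] lat range [-76.49726023  58.25358404]
```

```bash
python3 - <<'E'
from h import *
plan([((.40,.0485,.0838),.3),((.4221,.0551,.0838),.3)])
E
```

```text
[2.2, -0.0, -0.08] [-0.0, -0.0, -0.0]
[4.51, 0.02, -0.08] [-0.0, -0.0, -0.0]
```

Request:
move_arm(
  increments=[
    [0, [0.8, 0, -0.08], [0, 0, 0]],
    [0, [1.6, 0, -0.08], [0, 0, 0]],
    [0, [2.4, 0, -0.08], [0, 0, 0]],
    [0, [3.2, 0, -0.08], [0, 0, 0]],
    [0, [4.0, 0, -0.08], [0, 0, 0]],
    [0, [4.51, 0.02, -0.08], [0, 0, 0]],
    [0, [4.51, 0.02, -0.08], [0, 0, 0]],
    [0, [4.51, 0.02, -0.08], [0, 0, 0]],
  ],
)

```text
t: 11.85
tcp_pos: [0.4217, 0.0551, 0.0837]
eef_rot: [[0.955, 0.295, -0.0], [0.295, -0.955, 0.0], [-0.0, -0.0, -1.0]]
wrist_force: [0.4, 0.1, -1.1]
opening: 0.0112
finger_force: 78.5
```

```bash
python3 - <<'E'
from h import *
st()
im,d=imaging.snapshot("scene"); cv2.imwrite("pics/ins.png",cv2.resize(im[170:270,190:360],None,fx=4,fy=4,interpolation=cv2.INTER_CUBIC))
# lever path: tip relative to start, r from start
b=np.array([.573,.0933]); x=np.array([np.cos(-.077),np.sin(-.077)])
r=56.; T0=np.array([-22.,84.])
pts=[(-22,86.5)]
h=np.array([34.,90.5])
for th in np.arange(.15,1.80,.15):
    c=h+r*np.array([-np.cos(th),np.sin(th)])+3.5*np.array([-np.sin(th),-np.cos(th)]); pts.append(c)
W=[]
for c in pts:
    d=(np.array(c)-T0)/1000; W.append((np.array([.4221+d[0]*x[0],.0551+d[0]*x[1],.0838+d[1]]),.3))
plan(W)
E
```

```text
t 11.85 tcp [0.4217 0.0551 0.0837] F [ 0.37  0.1  -1.12] op 0.0112 ff 78.5 z [-3.e-04  1.e-04 -1.e+00] yaw 0.2996
[-0.0, -0.0, -0.25] [-0.0, -0.0, -0.0]
[0.01, 0.0, -1.14] [-0.0, -0.0, -0.0]
[0.14, 0.05, -1.97] [-0.0, -0.0, -0.0]
[0.38, 0.15, -2.77] [-0.0, -0.0, -0.0]
[0.73, 0.29, -3.52] [-0.0, -0.0, -0.0]
[1.17, 0.46, -4.21] [-0.0, -0.0, -0.0]
[1.72, 0.68, -4.82] [-0.0, -0.0, -0.0]
[2.33, 0.92, -5.33] [-0.0, -0.0, -0.0]
[3.02, 1.19, -5.74] [-0.0, -0.0, -0.0]
[3.75, 1.48, -6.04] [-0.0, -0.0, -0.0]
[4.51, 1.78, -6.21] [-0.0, -0.0, -0.0]
[5.3, 2.09, -6.26] [-0.0, -0.0, -0.0]
[6.07, 2.4, -6.18] [-0.0, -0.0, -0.0]
```

View pics/ins.png

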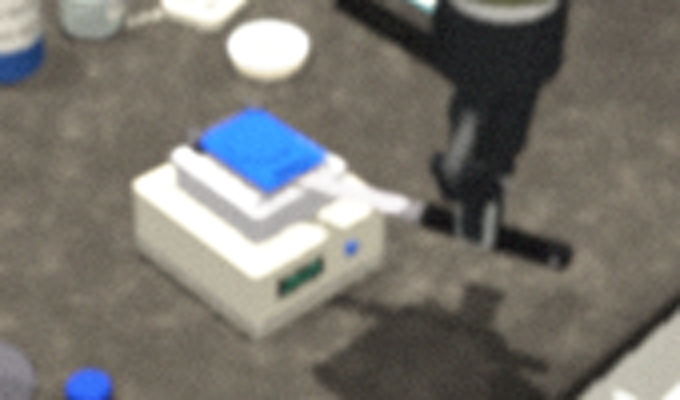

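The crop shows the blade running under the blue cover's front lip at about (310,180), with no contact force. I lever the first half and check.

Request:
move_arm(
  increments=[
    [0, [0, 0, -0.25], [0, 0, 0]],
    [0, [0, 0, -0.7], [0, 0, 0]],
    [0, [0.01, 0, -1.14], [0, 0, 0]],
    [0, [0.07, 0.02, -1.55], [0, 0, 0]],
    [0, [0.14, 0.05, -1.97], [0, 0, 0]],
    [0, [0.26, 0.1, -2.37], [0, 0, 0]],
    [0, [0.38, 0.15, -2.77], [0, 0, 0]],
    [0, [0.55, 0.22, -3.15], [0, 0, 0]],
    [0, [0.73, 0.29, -3.52], [0, 0, 0]],
  ],
)

```text
t: 13.02
tcp_pos: [0.4301, 0.0545, 0.1193]
eef_rot: [[0.955, 0.295, 0.0], [0.295, -0.955, 0.0], [0.0, 0.0, -1.0]]
wrist_force: [-0.3, 0.3, -2.2]
opening: 0.0115
finger_force: 78.3
```

```bash
python3 - <<'E'
from h import *
st()
im,d=imaging.snapshot("scene"); cv2.imwrite("pics/lev1.png",cv2.resize(im[150:270,190:360],None,fx=4,fy=4,interpolation=cv2.INTER_CUBIC))
E
```

```text
t 13.03 tcp [0.4301 0.0545 0.1193] F [-0.25  0.25 -2.21] op 0.0115 ff 78.3 z [ 5.e-04  1.e-04 -1.e+00] yaw 0.2996
```

View pics/lev1.png

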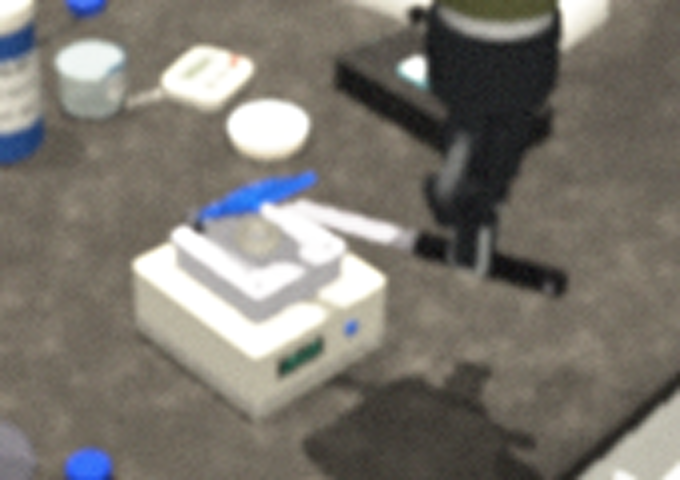

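The cover has lifted about 40 degrees on the blade tip (edge at (315,178) in the crop), with low force. I continue over the top.

Request:
move_arm(
  increments=[
    [0, [0.22, 0.08, -0.35], [0, 0, 0]],
    [0, [0.44, 0.17, -0.69], [0, 0, 0]],
    [0, [0.7, 0.28, -1.0], [0, 0, 0]],
    [0, [0.99, 0.39, -1.3], [0, 0, 0]],
    [0, [1.3, 0.51, -1.57], [0, 0, 0]],
    [0, [1.6, 0.63, -1.81], [0, 0, 0]],
    [0, [1.95, 0.77, -2.03], [0, 0, 0]],
    [0, [2.29, 0.9, -2.22], [0, 0, 0]],
    [0, [2.65, 1.05, -2.38], [0, 0, 0]],
    [0, [3.02, 1.19, -2.52], [0, 0, 0]],
    [0, [3.4, 1.34, -2.62], [0, 0, 0]],
    [0, [3.78, 1.49, -2.69], [0, 0, 0]],
    [0, [4.18, 1.65, -2.72], [0, 0, 0]],
    [0, [4.57, 1.8, -2.74], [0, 0, 0]],
    [0, [4.95, 1.95, -2.7], [0, 0, 0]],
    [0, [5.34, 2.11, -2.66], [0, 0, 0]],
    [0, [5.34, 2.11, -2.66], [0, 0, 0]],
    [0, [5.34, 2.11, -2.66], [0, 0, 0]],
  ],
)

```text
t: 15.32
tcp_pos: [0.4875, 0.0501, 0.1458]
eef_rot: [[0.955, 0.295, 0.001], [0.295, -0.955, 0.0], [0.001, 0.0, -1.0]]
wrist_force: [0.4, -0.4, -0.4]
opening: 0.0112
finger_force: 78.4
```

```bash
cat > cov.py <<'E'
from h import *
import sys
st()
b=np.array([.573,.0933]); a=np.array([np.cos(-.077),np.sin(-.077)])
for c in ("scene","top"):
    im,d=imaging.snapshot(c); cv2.imwrite(f"pics/cov_{c}{sys.argv[1]}.png",cv2.resize(im[150:270,190:360],None,fx=4,fy=4,interpolation=cv2.INTER_CUBIC))
    print(c,"lip",world(c,"cover_lip"))
    r=silhouettes(c,"cover_lip"); hsv=cv2.cvtColor(im,cv2.COLOR_BGR2HSV)
    m=(hsv[...,0]>100)&(hsv[...,0]<125)&(hsv[...,1]>130)
    P=cloud(c,m,d); t=(P[:,:2]-b)@a; l=(P[:,:2]-b)@[-a[1],a[0]]
    k=(abs(t-.034)<.075)&(abs(l)<.05)&(P[:,2]>.085); P=P[k];t=t[k]
    if len(P)>10:
        z=P[:,2]; 
        for lo in np.arange(.085,.18,.015):
            q=(z>lo)&(z<lo+.015)
            if q.sum()>3: print(round(lo,3),q.sum(),"t %.1f"%(np.median(t[q])*1000))
E
python3 cov.py 1; python3 - <<'E'
from h import *
p,R=json.load(open("cmd.json")); print(p,np.array(R).round(3).tolist())
E
```

```text
t 15.32 tcp [0.4875 0.0501 0.1458] F [ 0.37 -0.4  -0.36] op 0.0112 ff 78.4 z [ 1.1e-03  1.0e-04 -1.0e+00] yaw 0.2995
scene lip [([0.6216, 0.089, 0.1592], 0.85)]
0.085 34 t 33.2
0.1 91 t 35.8
0.115 48 t 39.7
0.13 46 t 43.9
0.145 82 t 47.7
top lip [([0.6233, 0.0891, 0.1647], 0.53)]
0.1 15 t 36.6
0.115 18 t 39.9
0.13 26 t 44.2
0.145 50 t 48.6
0.16 12 t 51.0
[0.4871785765602447, 0.05007640982145435, 0.14562409732659226] [[0.955, 0.295, 0.0], [0.295, -0.955, 0.0], [0.0, -0.0, -1.0]]
```

View pics/cov_scene1.png

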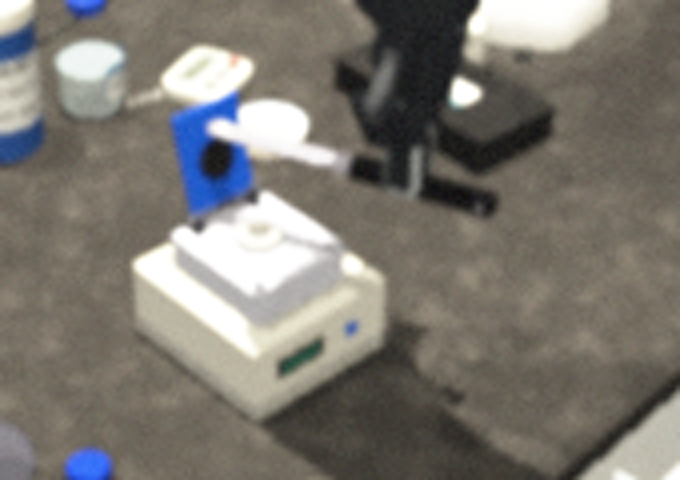

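The crop shows the cover standing past upright (blue plate at (210,150)), with the white collar exposed at (262,232). Depth puts it at about 1.8 rad. Next I back off and lay the spatula down.

```bash
python3 - <<'E'
from h import *
plan([((.40,.04,.14),.3),((.438,-.139,.10),.44),((.438,-.139,.03),.44),((.438,-.139,.0045),.44)])
E
```

```text
[-8.63, -1.61, 0.56] [-0.0, -0.0, -0.0]
[-10.28, 16.61, 4.56] [0.0, -0.0, -0.14]
[-10.28, 16.61, 11.56] [0.0, -0.0, -0.14]
[-10.28, 16.61, 14.11] [0.0, -0.0, -0.14]
```

Request:
move_arm(
  increments=[
    [0, [-2, -0.4, 0.1], [0, 0, 0]],
    [0, [-5, -0.9, 0.3], [0, 0, 0]],
    [0, [-8.63, -1.61, 0.56], [0, 0, 0]],
    [0, [-9, 2, 1.5], [0, 0, -0.03]],
    [0, [-9.4, 6, 2.5], [0, 0, -0.06]],
    [0, [-9.8, 10, 3.5], [0, 0, -0.09]],
    [0, [-10.28, 14, 4.56], [0, 0, -0.12]],
    [0, [-10.28, 16.61, 6], [0, 0, -0.14]],
    [0, [-10.28, 16.61, 9], [0, 0, -0.14]],
    [0, [-10.28, 16.61, 11.56], [0, 0, -0.14]],
    [0, [-10.28, 16.61, 13], [0, 0, -0.14]],
    [0, [-10.28, 16.61, 13.7], [0, 0, -0.14]],
    [0, [-10.28, 16.61, 14.11], [0, 0, -0.14]],
    [0, [-10.28, 16.61, 14.11], [0, 0, -0.14]],
    [0, [-10.28, 16.61, 14.11], [0, 0, -0.14]],
  ],
)

```text
t: 17.5
tcp_pos: [0.4387, -0.1391, 0.0054]
eef_rot: [[0.905, 0.426, 0.002], [0.426, -0.905, -0.001], [0.001, 0.001, -1.0]]
wrist_force: [-2.6, 1.4, 5.3]
opening: 0.0113
finger_force: 79.3
```

Request:
move_arm(
  increments=[
    [1.2, [0, 0, 0], [0, 0, 0]],
    [1.6, [0, 0, 0], [0, 0, 0]],
    [2.2, [0, 0, 0], [0, 0, 0]],
    [3, [0, 0, 0], [0, 0, 0]],
    [4, [0, 0, 0], [0, 0, 0]],
    [4, [0, 0, -2], [0, 0, 0]],
    [4, [0, 0, -5], [0, 0, 0]],
    [4, [0, 0, -10], [0, 0, 0]],
    [4, [0, 0, -15], [0, 0, 0]],
    [4, [0, 0, -15], [0, 0, 0]],
  ],
  grip_force=20,
)

```text
t: 18.75
tcp_pos: [0.4407, -0.1403, 0.1584]
eef_rot: [[0.905, 0.426, 0.008], [0.426, -0.905, -0.004], [0.005, 0.007, -1.0]]
wrist_force: [-0.2, -0.4, -0.7]
opening: 0.0398
finger_force: 0.0
```

```bash
python3 - <<'E'
from h import *
p,R=json.load(open("cmd.json")); p[2]+=.15; json.dump([p,R],open("cmd.json","w"))
st(); s=manip.observe(); print(p, s["joint_positions"].round(3))
for c in ("scene","top"):
    im,d=imaging.snapshot(c)
    print(c,"tip",world(c,"spatula_tip"),"grip",world(c,"spatula_grip"))
    print(c,"hg",world(c,"homogeniser_grip"),"stand",world(c,"stand"),"well",world(c,"well_mouth"))
    m,sc=mask(c,"spatula")
    if m is not None: P=cloud(c,m,d); print(sc,np.percentile(P[:,2],[5,50,95]).round(4),rect(P))
E
python3 cov.py 2
```

```text
t 18.75 tcp [ 0.4407 -0.1403  0.1584] F [-0.21 -0.39 -0.72] op 0.0398 ff 0.0 z [ 0.0075 -0.0037 -1.    ] yaw 0.4397
[0.4380135699688772, -0.1389455747610298, 0.1544867476583704] [-0.482  0.128 -0.374  1.06   0.     2.22 ]
scene tip [([0.5634, -0.0793, 0.0099], 0.79)] grip [([0.4376, -0.1389, 0.0031], 0.75)]
scene hg [([0.6135, 0.3131, 0.1632], 0.79)] stand [([0.6099, 0.3057, 0.001], 0.98), ([0.6155, 0.3174, 0.1603], 0.69)] well [([0.5747, 0.0948, 0.0909], 0.61), ([0.4753, -0.1213, -0.0047], 0.18)]
0.68 [0.001  0.007  0.0132] [ 475.  -121.8  192.8   28.    23.4]
top tip [([0.4772, -0.1245, 0.0017], 0.59), ([0.5633, -0.0804, 0.0067], 0.53)] grip [([0.4454, -0.1389, 0.0052], 0.78)]
top hg [([0.6157, 0.3092, 0.1591], 0.68)] stand [([0.6161, 0.3094, 0.0034], 0.97)] well [([0.5728, 0.0948, 0.0941], 0.68)]
0.65 [0.0493 0.0767 0.1372] [581.6  91.3 111.  145.7  86.2]
t 19.45 tcp [ 0.4379 -0.1389  0.1543] F [0.65 0.23 0.57] op 0.0399 ff 0.0 z [ 0.e+00  2.e-04 -1.e+00] yaw 0.4396
scene lip [([0.6218, 0.0886, 0.1602], 0.87)]
0.085 32 t 33.9
0.1 86 t 35.8
0.115 52 t 39.4
0.13 87 t 43.7
0.145 88 t 47.6
top lip [([0.6202, 0.0896, 0.1629], 0.66)]
0.085 12 t 33.8
0.1 31 t 36.1
0.115 19 t 40.0
0.13 30 t 44.6
0.145 50 t 48.3
0.16 14 t 51.0
```

```bash
python3 - <<'E'
from h import *
plan([((.47,-.02,.27),.6),((.613,.3103,.27),.9),((.613,.3103,.20),.9),((.613,.3103,.147),.9)])
E
```

```text
[7.96, -9.4, -11.55] [0.0, -0.0, -0.16]
[34.96, -33.21, -11.54] [0.0, -0.0, -0.46]
[34.95, -33.21, -4.54] [0.0, -0.0, -0.46]
[34.95, -33.21, 0.76] [0.0, -0.0, -0.46]
```

Request:
move_arm(
  increments=[
    [8.5, [3, -3.5, -5], [0, 0, -0.06]],
    [8.5, [6, -7, -9], [0, 0, -0.12]],
    [8.5, [10, -11, -11.55], [0, 0, -0.2]],
    [8.5, [14, -15, -11.55], [0, 0, -0.26]],
    [8.5, [18.5, -19, -11.55], [0, 0, -0.32]],
    [8.5, [23, -23, -11.55], [0, 0, -0.38]],
    [8.5, [27.5, -27, -11.55], [0, 0, -0.42]],
    [8.5, [32, -31, -11.55], [0, 0, -0.46]],
    [8.5, [34.95, -33.21, -11.54], [0, 0, -0.46]],
    [8.5, [34.95, -33.21, -11.54], [0, 0, -0.46]],
    [8.5, [34.95, -33.21, -11.54], [0, 0, -0.46]],
    [8.5, [34.95, -33.21, -11.54], [0, 0, -0.46]],
  ],
)

```text
t: 21.25
tcp_pos: [0.6127, 0.3091, 0.2706]
eef_rot: [[0.623, 0.782, 0.001], [0.782, -0.623, 0.0], [0.0, 0.0, -1.0]]
wrist_force: [0.3, -0.2, 0.4]
opening: 0.0853
finger_force: 0.0
```

```bash
python3 - <<'E'
from h import *
st()
im,d=imaging.snapshot("scene"); cv2.imwrite("pics/hom.png",cv2.resize(im[90:290,90:330],None,fx=3,fy=3,interpolation=cv2.INTER_CUBIC))
E
```

```text
t 21.25 tcp [0.6127 0.3091 0.2706] F [ 0.27 -0.19  0.44] op 0.0853 ff 0.0 z [ 7.e-04  1.e-04 -1.e+00] yaw 0.8984
```

View pics/hom.png

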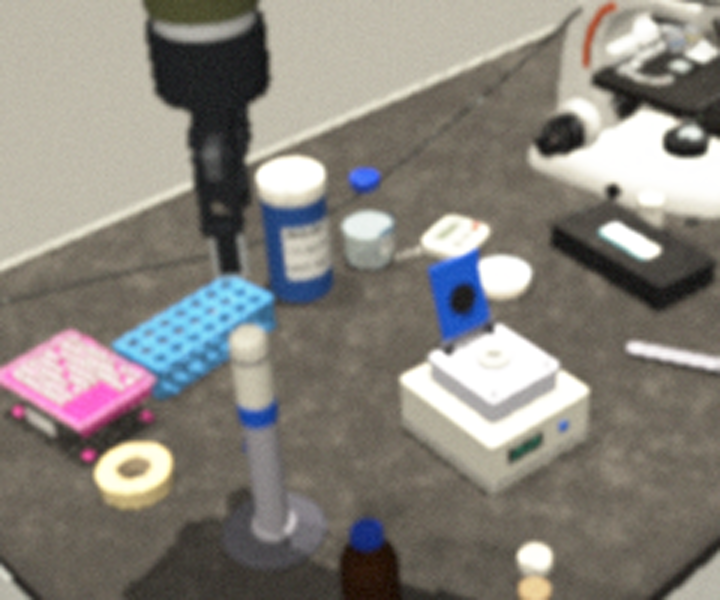

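```bash
cat >> h.py <<'E'
def proj(c,P):
    K,D,R,t=cam(c); return cv2.projectPoints(np.float64((np.atleast_2d(P)-t)@R),np.zeros(3),np.zeros(3),K,D)[0][:,0]
E
python3 - <<'E'
from h import *
s=manip.observe(); p=s["tcp_pos"]; R=s["eef_rot"]
pts=[p,p-R[:,2]*.013+R[:,1]*.05,p-R[:,2]*.013-R[:,1]*.05,[.613,.3103,.203],[.613,.3103,.0],[.573,.0933,.088]]
print(((proj("scene",pts)-[90,90])*3).round(0).tolist())
E
```

```text
[[237.0, 252.0], [237.0, 199.0], [233.0, 276.0], [247.0, 330.0], [274.0, 530.0], [494.0, 350.0]]
```

```bash
python3 - <<'E'
from h import *
im,d=imaging.snapshot("scene"); m,s=mask("scene","homogeniser"); print(s)
for z in (.135,.15,.165,.18):
    u,v=proj("scene",[.613,.3103,z])[0]; r=int(round(v))
    c=np.nonzero(m[r])[0]; c=c[abs(c-u)<15]
    # row on axis: compare silhouette mid to the axis column at that row
    print(z,r,round(u,2),"mask",c.min(),c.max(),(c.min()+c.max())/2)
# fingers: dark pixels near gripper
st(); 
for r in range(172,184,2):
    row=d[r,150:185]; print(r,[int(x*1000) for x in row[8:30]])
E
```

```text
0.69
0.135 224 175.54 mask 169 181 175.0
0.15 219 174.82 mask 168 180 174.0
0.165 214 174.09 mask 167 180 173.5
0.18 208 173.34 mask 166 179 172.5
t 21.4 tcp [0.6128 0.3093 0.2709] F [-0.36 -0.34  0.55] op 0.0849 ff 0.0 z [ 1.2e-03  4.0e-04 -1.0e+00] yaw 0.8984
172 [1436, 1430, 852, 855, 846, 847, 849, 851, 850, 847, 845, 853, 858, 857, 1419, 1422, 1420, 1427, 1431, 1431, 1326, 1314]
174 [1417, 1424, 855, 856, 847, 846, 848, 850, 848, 850, 846, 852, 858, 858, 1419, 1419, 1425, 1423, 1419, 1421, 1418, 1320]
176 [1402, 1407, 1411, 857, 851, 852, 851, 851, 851, 849, 851, 851, 859, 861, 1408, 1418, 1411, 1410, 1415, 1407, 1410, 1327]
178 [1407, 1397, 1403, 860, 862, 853, 856, 857, 858, 858, 854, 854, 863, 865, 867, 1403, 1401, 1404, 1404, 1399, 1400, 1332]
180 [1391, 1388, 1394, 865, 864, 856, 856, 858, 855, 855, 858, 859, 865, 866, 870, 1392, 1395, 1390, 1389, 1393, 1393, 1345]
182 [1384, 1385, 1379, 1387, 867, 867, 865, 866, 868, 871, 868, 868, 868, 869, 1381, 1383, 1382, 1383, 1386, 1382, 1380, 1382]
```

Request:
move_arm(
  increments=[
    [8.5, [0, 0, 4], [0, 0, 0]],
    [8.5, [0, 0, 7], [0, 0, 0]],
    [8.5, [0, 0, 9.5], [0, 0, 0]],
    [8.5, [0, 0, 11.5], [0, 0, 0]],
    [8.5, [0, 0, 12.3], [0, 0, 0]],
    [6, [0, 0, 12.3], [0, 0, 0]],
    [4.5, [0, 0, 12.3], [0, 0, 0]],
    [3.6, [0, 0, 12.3], [0, 0, 0]],
    [3.2, [0, 0, 12.3], [0, 0, 0]],
    [2.8, [0, 0, 12.3], [0, 0, 0]],
    [2.4, [0, 0, 12.3], [0, 0, 0]],
    [2.0, [0, 0, 12.3], [0, 0, 0]],
    [2.0, [0, 0, 12.3], [0, 0, 0]],
  ],
  grip_force=20,
)

```text
t: 23.02
tcp_pos: [0.6137, 0.3103, 0.1479]
eef_rot: [[0.622, 0.783, 0.002], [0.783, -0.622, 0.0], [0.002, 0.002, -1.0]]
wrist_force: [1.7, -1.9, 5.8]
opening: 0.0295
finger_force: 20.2
```

```bash
python3 - <<'E'
from h import *
st()
im,d=imaging.snapshot("scene"); cv2.imwrite("pics/hom2.png",cv2.resize(im[90:290,90:330],None,fx=3,fy=3,interpolation=cv2.INTER_CUBIC))
st()
E
```

```text
t 23.02 tcp [0.6137 0.3103 0.1479] F [ 1.71 -1.92  5.81] op 0.0295 ff 20.2 z [ 2.3e-03  3.0e-04 -1.0e+00] yaw 0.8994
t 23.07 tcp [0.6136 0.3103 0.1478] F [ 1.44 -1.09  5.34] op 0.0294 ff 20.2 z [ 2.3e-03  3.0e-04 -1.0e+00] yaw 0.8994
```

View pics/hom2.png

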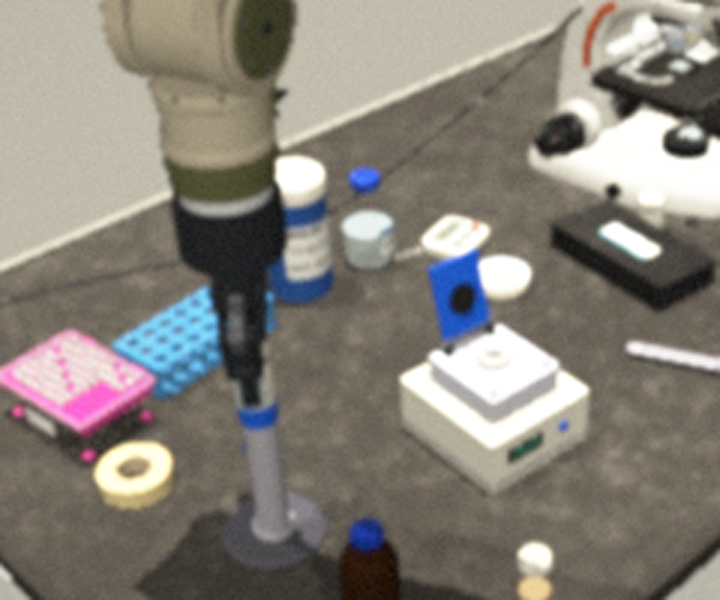

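Gripped at 29.5 mm opening with small side forces, as the picture shows (fingers closed on the handle above the blue ring at (257,415)). I raise the grip force and lift straight up.

Request:
move_arm(
  increments=[
    [2.0, [0, 0, 0], [0, 0, 0]],
    [2.0, [0, 0, 0], [0, 0, 0]],
    [2.0, [0, 0, -1], [0, 0, 0]],
    [2.0, [0, 0, -2], [0, 0, 0]],
    [2.0, [0, 0, -3.5], [0, 0, 0]],
    [2.0, [0, 0, -5], [0, 0, 0]],
    [2.0, [0, 0, -7], [0, 0, 0]],
    [2.0, [0, 0, -9], [0, 0, 0]],
    [2.0, [0, 0, -11], [0, 0, 0]],
    [2.0, [0, 0, -13], [0, 0, 0]],
    [2.0, [0, 0, -15], [0, 0, 0]],
    [2.0, [0, 0, -16], [0, 0, 0]],
    [2.0, [0, 0, -16], [0, 0, 0]],
    [2.0, [0, 0, -16], [0, 0, 0]],
  ],
  grip_force=70,
)

```text
t: 24.82
tcp_pos: [0.6126, 0.3102, 0.3061]
eef_rot: [[0.622, 0.783, -0.001], [0.783, -0.622, -0.0], [-0.001, -0.0, -1.0]]
wrist_force: [-1.2, 1.0, -1.5]
opening: 0.0287
finger_force: 69.1
```

```bash
python3 - <<'E'
from h import *
p,R=json.load(open("cmd.json")); p[2]+=.16; json.dump([p,R],open("cmd.json","w")); print(p); st()
for c in ("scene","top"):
    im,d=imaging.snapshot(c); cv2.imwrite(f"pics/lift_{c}.png",im); np.save(f"lift_{c}.npy",d)
    for n in ("homogeniser_tip","homogeniser_mark","homogeniser_grip"): print(c,n,world(c,n))
    m,s=mask(c,"homogeniser"); 
    if m is None: continue
    P=cloud(c,m,d); P=P[abs(P[:,0]-.613)+abs(P[:,1]-.31)<.08]
    for lo in np.arange(.14,.36,.02):
        Q=P[(P[:,2]>lo)&(P[:,2]<lo+.02)]
        if len(Q)>3: print(c,round(lo,2),len(Q),np.median(Q,0).round(4))
    print("zmin",np.percentile(P[:,2],[1,3]) if len(P) else 0)
E
```

```text
[0.6129782001255664, 0.31030897838537913, 0.30699377285837215]
t 24.82 tcp [0.6126 0.3102 0.3061] F [-1.24  0.96 -1.51] op 0.0287 ff 69.1 z [-9.e-04 -4.e-04 -1.e+00] yaw 0.8997
scene homogeniser_tip [([0.6089, 0.3099, 0.1672], 0.7)]
scene homogeniser_mark [([0.6138, 0.3043, 0.2159], 0.9)]
scene homogeniser_grip [([0.6123, 0.317, 0.3192], 0.68)]
scene 0.16 10 [0.6094 0.313  0.1726]
scene 0.18 18 [0.609  0.313  0.1901]
scene 0.2 20 [0.6092 0.3131 0.2094]
scene 0.22 19 [0.6094 0.3131 0.2292]
scene 0.24 23 [0.6094 0.3137 0.2503]
scene 0.26 24 [0.6063 0.3151 0.2708]
scene 0.28 114 [0.5994 0.3191 0.29  ]
scene 0.3 31 [0.5981 0.3087 0.3073]
scene 0.32 25 [0.5978 0.3066 0.33  ]
scene 0.34 23 [0.5977 0.3068 0.3493]
zmin [0.17100834 0.17988453]
top homogeniser_tip [([0.6095, 0.3099, 0.1674], 0.43), ([0.6233, 0.0899, 0.1627], 0.39)]
top homogeniser_mark [([0.611, 0.3098, 0.2136], 0.46)]
top homogeniser_grip [([0.6209, 0.0908, 0.1653], 0.7), ([0.6129, 0.3081, 0.3199], 0.56)]
top 0.18 5 [0.6095 0.3057 0.1974]
top 0.2 4 [0.6094 0.3065 0.2142]
top 0.22 4 [0.6103 0.3051 0.2306]
top 0.28 28 [0.6015 0.2973 0.2924]
top 0.3 26 [0.6024 0.2972 0.3109]
top 0.32 27 [0.6025 0.2974 0.3291]
top 0.34 28 [0.6025 0.2978 0.3492]
zmin [-0.00148238  0.00343799]
```

```bash
python3 - <<'E'
from h import *
plan([((.5746,.094,.32),.9),((.5746,.094,.265),.9)])
E
```

```text
[-19.32, 10.45, -1.3] [0.0, -0.0, -0.0]
[-19.33, 10.45, 4.2] [0.0, -0.0, -0.0]
```

Request:
move_arm(
  increments=[
    [2, [-1, 0.55, -1.3], [0, 0, 0]],
    [2, [-3, 1.65, -1.3], [0, 0, 0]],
    [2, [-6, 3.25, -1.3], [0, 0, 0]],
    [2, [-9, 4.9, -1.3], [0, 0, 0]],
    [2, [-12, 6.5, -1.3], [0, 0, 0]],
    [2, [-15, 8.1, -1.3], [0, 0, 0]],
    [2, [-17.5, 9.45, -1.3], [0, 0, 0]],
    [2, [-19, 10.25, -1.3], [0, 0, 0]],
    [2, [-19.33, 10.45, -0.5], [0, 0, 0]],
    [2, [-19.33, 10.45, 1.0], [0, 0, 0]],
    [2, [-19.33, 10.45, 2.5], [0, 0, 0]],
    [2, [-19.33, 10.45, 3.7], [0, 0, 0]],
    [2, [-19.33, 10.45, 4.2], [0, 0, 0]],
    [2, [-19.33, 10.45, 4.2], [0, 0, 0]],
    [2, [-19.33, 10.45, 4.2], [0, 0, 0]],
    [2, [-19.33, 10.45, 4.2], [0, 0, 0]],
  ],
)

```text
t: 27.32
tcp_pos: [0.5748, 0.094, 0.2656]
eef_rot: [[0.622, 0.783, 0.001], [0.783, -0.622, 0.0], [0.001, 0.001, -1.0]]
wrist_force: [1.0, -0.3, -0.8]
opening: 0.0289
finger_force: 69.1
```

```bash
cat > fit.py <<'E'
from h import *
import sys
st()
for c in ("scene","top"):
    im,d=imaging.snapshot(c); cv2.imwrite(f"pics/fit_{c}{sys.argv[1]}_full.png",im); np.save(f"fit_{c}{sys.argv[1]}.npy",d)
    u,v=proj(c,[.573,.0937,.11])[0].astype(int); cv2.imwrite(f"pics/fit_{c}{sys.argv[1]}.png",cv2.resize(im[v-40:v+35,u-50:u+50],None,fx=8,fy=8,interpolation=cv2.INTER_CUBIC)); print(c,"crop origin",u-50,v-40)
    for n in ("homogeniser_tip","homogeniser_mark","well_mouth"): print(c,n,world(c,n))
    m,s=mask(c,"homogeniser")
    if m is None: continue
    P=cloud(c,m,d); P=P[abs(P[:,0]-.573)+abs(P[:,1]-.094)<.06]
    for lo in np.arange(.08,.26,.02):
        Q=P[(P[:,2]>lo)&(P[:,2]<lo+.02)]
        if len(Q)>3: print(c,round(lo,2),len(Q),np.median(Q,0).round(4))
E
python3 fit.py 1
```

```text
t 27.32 tcp [0.5748 0.094  0.2656] F [ 1.   -0.26 -0.78] op 0.0289 ff 69.1 z [ 1.4e-03  1.0e-04 -1.0e+00] yaw 0.8996
scene crop origin 204 159
scene homogeniser_tip [([0.5711, 0.0933, 0.1256], 0.69), ([0.5752, 0.0985, 0.279], 0.49)]
scene homogeniser_mark [([0.5761, 0.0927, 0.1747], 0.6), ([0.623, 0.088, 0.1602], 0.44)]
scene well_mouth [([0.574, 0.0958, 0.0906], 0.85)]
scene 0.14 4 [0.5726 0.0968 0.1573]
scene 0.22 18 [0.5688 0.0995 0.2317]
scene 0.24 80 [0.5626 0.1051 0.2504]
top crop origin 201 154
top homogeniser_tip []
top homogeniser_mark []
top well_mouth [([0.7317, -0.0814, -0.0016], 0.32)]
```

View pics/fit_scene1.png

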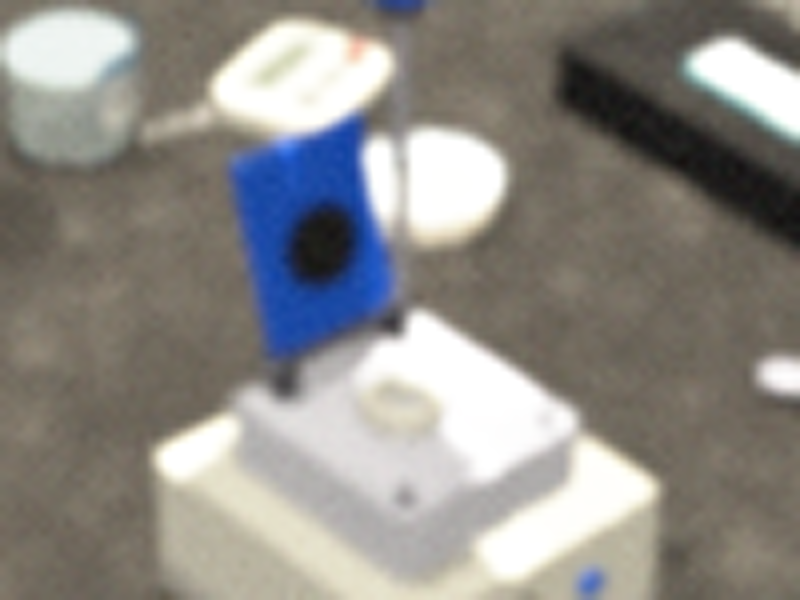

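The crop shows the shaft running down from (398,20) to about (402,305) and the collar centred near (398,403). I measure the offset in numbers.

```bash
python3 - <<'E'
from h import *
im=cv2.imread("pics/fit_scene1_full.png"); d=np.load("fit_scene1.npy"); s=manip.observe(); p=s["tcp_pos"]
print("well proj",proj("scene",[.573,.0935,.088])[0].round(2))
# shaft from depth: nearer than background
for z in np.arange(.13,.245,.01):
    u,v=proj("scene",[p[0],p[1],z])[0]; r=int(round(v)); D=d[r]; ex=-(np.array([p[0],p[1],z])-cam("scene")[3])@cam("scene")[2][:,2]*-1
    c=[x for x in range(int(u)-8,int(u)+9) if abs(D[x]-ex)<.02]
    g=im[r,int(u)-6:int(u)+7].astype(int).sum(1)//3
    print(round(z,2),r,"tcp col %.2f"%u,"shaft",c,round(np.mean(c),2) if c else None,"depth-ex",[round((D[x]-ex)*1000,1) for x in c],g.tolist())
# collar: ellipse of the raised ring by depth height map
v,u=np.mgrid[200:220,240:268]; r,t=rays("scene",np.c_[u.ravel(),v.ravel()]); P=t+r*d[200:220,240:268].ravel()[:,None]
k=(P[:,2]>.083)&(P[:,2]<.1)&(np.hypot(P[:,0]-.573,P[:,1]-.0935)<.022); Q=P[k]; uv=np.c_[u.ravel(),v.ravel()][k]
print("collar",k.sum(),Q[:,:2].mean(0).round(4),((Q.min(0)+Q.max(0))/2).round(4),"cols",uv[:,0].min(),uv[:,0].max(),uv.mean(0).round(2))
K,D_,R,t=cam("scene"); print("px size mm", 1000*(np.array([.573,.0935,.1])-t)@R[:,2]/K[0,0])
E
```

```text
well proj [254.46 206.68]
0.13 193 tcp col 253.87 shaft [253, 254] 253.5 depth-ex [np.float64(-4.5), np.float64(-3.6)] [72, 87, 92, 106, 109, 122, 133, 138, 121, 116, 114, 109, 114]
0.14 190 tcp col 253.85 shaft [253, 254] 253.5 depth-ex [np.float64(-4.3), np.float64(-4.6)] [43, 67, 86, 101, 110, 117, 130, 129, 131, 130, 129, 125, 118]
0.15 187 tcp col 253.84 shaft [253, 254] 253.5 depth-ex [np.float64(-1.6), np.float64(-4.1)] [41, 59, 87, 120, 168, 191, 168, 168, 208, 233, 239, 239, 233]
0.16 183 tcp col 253.82 shaft [253, 254] 253.5 depth-ex [np.float64(-7.3), np.float64(-7.7)] [87, 88, 130, 218, 254, 254, 233, 205, 248, 255, 255, 254, 254]
0.17 180 tcp col 253.80 shaft [253, 254] 253.5 depth-ex [np.float64(-6.0), np.float64(-5.7)] [85, 98, 173, 248, 255, 253, 218, 192, 246, 255, 255, 254, 254]
0.18 177 tcp col 253.78 shaft [253, 254] 253.5 depth-ex [np.float64(-6.9), np.float64(-1.0)] [85, 104, 175, 244, 252, 241, 189, 197, 249, 255, 255, 255, 255]
0.19 173 tcp col 253.77 shaft [253, 254] 253.5 depth-ex [np.float64(-5.5), np.float64(-7.6)] [179, 137, 114, 101, 105, 113, 125, 128, 
[... 452 characters left out ...]
42, 132, 118, 126, 126, 119, 112, 116, 111, 109]
0.23 159 tcp col 253.69 shaft [251, 252, 253, 254, 255, 256] 253.5 depth-ex [np.float64(-17.5), np.float64(-19.0), np.float64(-16.5), np.float64(-18.6), np.float64(-15.5), np.float64(-14.8)] [113, 110, 101, 104, 85, 80, 80, 87, 86, 86, 109, 113, 112]
0.24 155 tcp col 253.68 shaft [248, 249, 250, 254, 256, 257, 258, 259] 253.88 depth-ex [np.float64(-12.7), np.float64(-13.8), np.float64(-18.2), np.float64(-18.6), np.float64(-18.9), np.float64(-16.8), np.float64(-14.1), np.float64(-12.1)] [104, 90, 87, 82, 86, 85, 92, 89, 89, 88, 86, 79, 92]
collar 56 [0.5711 0.0971] [0.5722 0.0966 0.0858] cols 249 259 [254.02 208.38]
px size mm 2.563079711740316
```

```bash
python3 - <<'E'
import cv2,numpy as np
im=cv2.imread("pics/fit_scene1_full.png")
for r in range(203,217): print(r,im[r,243:265].astype(int).sum(1).__floordiv__(3).tolist(), (im[r,243:265,2].astype(int)-im[r,243:265,0]).tolist())
E
```

```text
203 [123, 149, 161, 170, 174, 175, 197, 236, 254, 255, 255, 255, 255, 255, 255, 255, 255, 255, 255, 255, 255, 243] [-2, 1, 3, 3, 2, 6, 3, 3, 1, 0, 0, 0, 0, 0, 0, 0, 0, 0, 0, 0, 0, 3]
204 [160, 172, 177, 179, 179, 196, 231, 249, 253, 254, 255, 255, 255, 255, 255, 255, 255, 255, 255, 255, 255, 255] [5, 6, 5, 3, 5, 5, 3, 2, 1, 1, 0, 0, 0, 0, 0, 0, 0, 0, 0, 0, 0, 0]
205 [177, 177, 180, 185, 198, 223, 243, 249, 247, 246, 248, 253, 254, 255, 255, 255, 255, 255, 255, 255, 255, 255] [3, 5, 4, 4, 3, 6, 2, 3, 6, 5, 6, 3, 1, 0, 0, 0, 0, 0, 0, 0, 0, 0]
206 [182, 183, 189, 201, 209, 230, 241, 241, 231, 221, 224, 239, 249, 252, 254, 255, 255, 255, 255, 255, 255, 255] [2, 5, 5, 5, 4, 4, 4, 7, 12, 18, 18, 13, 7, 5, 2, 0, 0, 0, 0, 0, 0, 0]
207 [193, 201, 209, 215, 214, 221, 228, 221, 203, 190, 197, 209, 218, 233, 246, 254, 254, 255, 255, 255, 255, 255] [6, 4, 4, 6, 4, 8, 10, 19, 26, 24, 21, 25, 22, 15, 12, 3, 1, 0, 0, 0, 0, 0]
208 [204, 213, 219, 216, 211, 212, 213, 211, 196, 194, 193, 195, 200, 206, 222, 243, 252, 254, 255, 255, 255, 255] [2, 3, 5, 5, 5, 9, 22, 27, 25, 20, 17, 18, 16, 20, 24, 13, 5,
[... 818 characters left out ...]
, 216, 207, 200, 202, 203, 204, 199, 197, 198, 209, 235, 252, 255, 255, 255, 255] [5, 4, 5, 3, 4, 3, 5, 6, 9, 12, 13, 13, 12, 14, 10, 5, 2, 1, 0, 0, 0, 0]
214 [220, 219, 222, 223, 220, 220, 220, 218, 213, 211, 211, 210, 201, 209, 210, 214, 223, 240, 253, 255, 255, 255] [3, 3, 4, 3, 4, 4, 4, 3, 6, 6, 9, 6, 6, 7, 4, 5, 4, 2, 0, 0, 0, 0]
215 [211, 219, 221, 221, 222, 221, 221, 218, 219, 216, 215, 213, 214, 215, 214, 213, 219, 226, 239, 250, 254, 255] [3, 4, 5, 3, 4, 2, 4, 3, 4, 4, 3, 1, 5, 5, 3, 2, 3, 3, 2, 1, 0, 0]
216 [196, 206, 214, 221, 221, 222, 222, 222, 221, 219, 218, 215, 214, 216, 216, 215, 216, 216, 225, 235, 250, 255] [3, 4, 6, 6, 3, 4, 4, 4, 2, 3, 3, 4, 3, 3, 5, 2, 6, 4, 3, 2, 2, 0]
```

Shaft and collar agree to within about 1 mm sideways (column 253.75 against 253.55) and in depth, so I lower it straight down.

Request:
move_arm(
  increments=[
    [2, [0, 0, 0.3], [0, 0, 0]],
    [2, [0, 0, 0.8], [0, 0, 0]],
    [2, [0, 0, 1.4], [0, 0, 0]],
    [2, [0, 0, 2.0], [0, 0, 0]],
    [2, [0, 0, 2.6], [0, 0, 0]],
    [2, [0, 0, 3.2], [0, 0, 0]],
    [2, [0, 0, 3.9], [0, 0, 0]],
    [2, [0, 0, 4.6], [0, 0, 0]],
    [2, [0, 0, 5.3], [0, 0, 0]],
    [2, [0, 0, 6.0], [0, 0, 0]],
    [2, [0, 0, 6.7], [0, 0, 0]],
    [2, [0, 0, 7.4], [0, 0, 0]],
    [2, [0, 0, 8.0], [0, 0, 0]],
    [2, [0, 0, 8.4], [0, 0, 0]],
    [2, [0, 0, 8.6], [0, 0, 0]],
    [2, [0, 0, 8.7], [0, 0, 0]],
    [2, [0, 0, 8.7], [0, 0, 0]],
    [2, [0, 0, 8.7], [0, 0, 0]],
    [2, [0, 0, 8.7], [0, 0, 0]],
  ],
)

```text
t: 30.2
tcp_pos: [0.5746, 0.094, 0.1781]
eef_rot: [[0.622, 0.783, 0.001], [0.783, -0.622, 0.0], [0.0, 0.0, -1.0]]
wrist_force: [-0.5, -0.6, -1.3]
opening: 0.0286
finger_force: 69.1
```

```bash
python3 fit.py 2; python3 - <<'E'
from h import *
im=cv2.imread("pics/fit_scene2_full.png")
for r in range(190,212): print(r,im[r,246:263].astype(int).sum(1).__floordiv__(3).tolist(),(im[r,246:263,2].astype(int)-im[r,246:263,0]).tolist())
print(proj("scene",[[.573,.0935,.088],[.573,.0935,.1]]).round(1))
E
```

```text
t 30.2 tcp [0.5746 0.094  0.1781] F [-0.51 -0.56 -1.27] op 0.0286 ff 69.1 z [ 6.e-04  1.e-04 -1.e+00] yaw 0.8996
scene crop origin 204 159
scene homogeniser_tip []
scene homogeniser_mark [([0.5749, 0.0937, 0.0907], 0.49)]
scene well_mouth [([0.5723, 0.0913, 0.0886], 0.73)]
scene 0.1 8 [0.5728 0.0964 0.1143]
scene 0.12 12 [0.5719 0.0977 0.1298]
scene 0.14 42 [0.5643 0.1034 0.1551]
scene 0.16 55 [0.5623 0.1069 0.1673]
scene 0.18 7 [0.5754 0.1101 0.1952]
top crop origin 201 154
top homogeniser_tip []
top homogeniser_mark []
top well_mouth [([0.4888, 0.3095, -0.0052], 0.7)]
190 [29, 39, 64, 82, 82, 84, 81, 87, 79, 79, 95, 102, 114, 114, 117, 108, 103] [5, -36, -88, -121, -135, -109, -74, -50, -44, -39, -25, -10, 8, 18, 20, 19, 17]
191 [34, 51, 70, 86, 92, 91, 92, 101, 94, 84, 97, 99, 107, 111, 111, 112, 105] [-10, -53, -104, -134, -133, -112, -68, -29, -8, -3, 10, 14, 19, 23, 25, 23, 23]
192 [37, 57, 79, 87, 92, 96, 107, 116, 113, 101, 106, 108, 112, 117, 117, 119, 115] [-33, -79, -117, -136, -141, -122, -84, -26, -1, 10, 16, 18, 19, 23, 21, 20, 23]
193 [57, 75, 83, 90, 92, 96, 113, 129,
[... 2205 characters left out ...]
6, 10, 19, 25, 25, 22, 16, 8, 16, 23, 28, 19, 5, 1, 0, 0]
208 [219, 217, 211, 213, 210, 196, 177, 151, 132, 145, 164, 167, 181, 211, 244, 252, 253] [4, 5, 10, 21, 25, 26, 23, 16, 9, 11, 18, 24, 26, 16, 2, 1, 1]
209 [221, 214, 207, 204, 209, 208, 198, 183, 166, 169, 172, 176, 177, 190, 231, 249, 253] [5, 3, 10, 19, 30, 23, 24, 20, 18, 22, 21, 24, 22, 19, 4, 1, 1]
210 [221, 216, 209, 199, 200, 211, 210, 210, 203, 195, 189, 182, 175, 177, 204, 240, 252] [5, 4, 9, 17, 25, 25, 25, 23, 23, 24, 25, 25, 23, 19, 8, 2, 1]
211 [223, 217, 213, 202, 192, 202, 207, 210, 210, 202, 193, 188, 175, 167, 184, 224, 248] [7, 3, 6, 9, 21, 21, 26, 27, 26, 29, 27, 25, 23, 13, 6, 5, 2]
[[254.5 206.7]
 [254.4 202.9]]
```

View pics/fit_scene2.png

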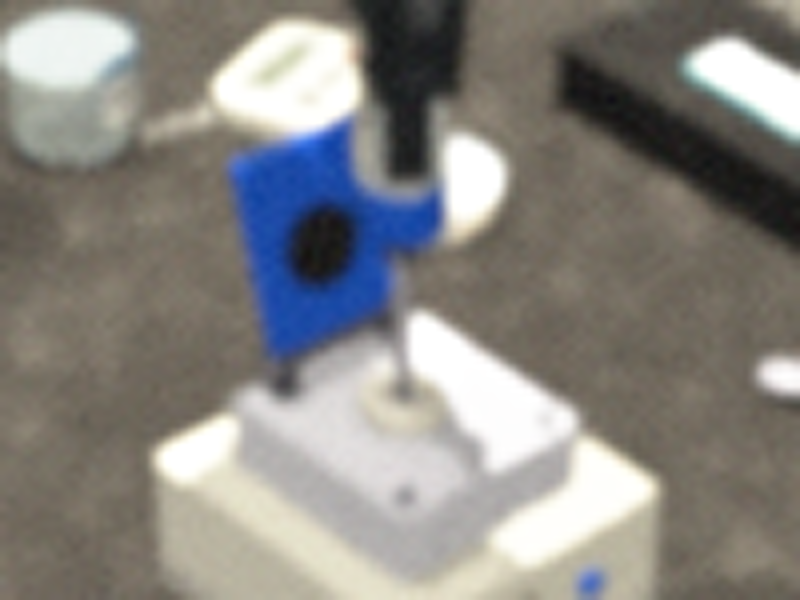

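The crop shows the shaft entering the collar's mouth at about (404,390), with the collar centred near (402,402). Before handing in, I check the centring along the viewing direction with averaged depth.

```bash
python3 - <<'E'
from h import *
st(); p=manip.observe()["tcp_pos"]
I=[];Dm=[]
for _ in range(8):
    im,d=imaging.snapshot("scene"); I.append(im.astype(float)); Dm.append(np.where(d>0,d,np.nan))
im=np.mean(I,0); d=np.nanmedian(Dm,0); K,D_,R,t=cam("scene")
h=np.array([.70,-.713]); 
for z in np.arange(.094,.118,.003):
    u,v=proj("scene",[p[0],p[1],z])[0]; r=int(round(v)); c=[253,254]; uv=np.c_[c,[r,r]]
    ry,_=rays("scene",uv); P=t+ry*d[r,c][:,None]; print(round(z,3),r,"P",P.round(4).tolist(),"h-offset mm from TCP line",(((P[:,:2]-p[:2])@h)*1000).round(1))
# block geometry in the same depth: top-surface points of alu block and jacket, extent along h
r0,c0=190,215; v,u=np.mgrid[180:250,205:300]; ry,_=rays("scene",np.c_[u.ravel(),v.ravel()]); P=t+ry*d[180:250,205:300].ravel()[:,None]
a=np.array([np.cos(-.077),np.sin(-.077)]); b=np.array([-a[1],a[0]]); w=np.array([.573,.0935])
T=(P[:,:2]-w)@a*1000; L=(P[:,:2]-w)@b*1000; z=P[:,2]*1000
k=(z>77)&(z<81.5)&(abs(T)<60)&(abs(L)<55); print("alu T",np.percentile(T[k],[1,3,97,99]).round(1),"L",np.percentile(L[k],[1,3,97,99]).round(1),"z",np.median(z[k]))
k=(z>51)&(z<55.5)&(abs(T)<75)&(abs(L)<75); print("jacket T",np.percentile(T[k],[.5,2,98,99.5]).round(1),"L",np.percentile(L[k],[.5,2,98,99.5]).round(1),"z",np.median(z[k]))
# vertical faces of jacket: front (T=-61) and +y side (L=56)
k=(z>8)&(z<46)&(T<-50)&(T>-72)&(abs(L)<45); print("front face T",np.median(T[k]).round(2),k.sum())
k=(z>8)&(z<46)&(L>46)&(L<66)&(abs(T)<50); print("side face L",np.median(L[k]).round(2),k.sum())
k=(z>60)&(z<75)&(T<-32)&(T>-52)&(abs(L)<30); print("alu front T",np.median(T[k]).round(2),k.sum())
k=(z>60)&(z<75)&(L>28)&(L<48)&(abs(T)<35); print("alu side L",np.median(L[k]).round(2),k.sum())
E
```

```text
t 30.7 tcp [0.5745 0.094  0.1779] F [-0.03  0.28 -2.08] op 0.0285 ff 69.1 z [ 3.e-04  1.e-04 -1.e+00] yaw 0.8996
0.094 205 P [[0.5731, 0.0987, 0.0962], [0.57, 0.0983, 0.0976]] h-offset mm from TCP line [-4.4 -6.2]
0.097 204 P [[0.5744, 0.0974, 0.098], [0.5707, 0.0975, 0.0999]] h-offset mm from TCP line [-2.6 -5.1]
0.1 203 P [[0.5729, 0.0989, 0.1028], [0.5706, 0.0976, 0.1033]] h-offset mm from TCP line [-4.7 -5.3]
0.103 202 P [[0.5729, 0.0988, 0.1059], [0.5715, 0.0966, 0.1054]] h-offset mm from TCP line [-4.6 -4. ]
0.106 201 P [[0.5736, 0.0981, 0.1083], [0.5706, 0.0975, 0.1095]] h-offset mm from TCP line [-3.5 -5.3]
0.109 200 P [[0.5734, 0.0983, 0.1117], [0.5708, 0.0973, 0.1125]] h-offset mm from TCP line [-3.9 -5. ]
0.112 199 P [[0.573, 0.0987, 0.1152], [0.5712, 0.0969, 0.1152]] h-offset mm from TCP line [-4.4 -4.4]
0.115 198 P [[0.5734, 0.0982, 0.1179], [0.5701, 0.098, 0.1195]] h-offset mm from TCP line [-3.8 -6. ]
alu T [-42.8 -42.1  35.2  37.5] L [-34.9 -33.8  39.1  40.3] z 78.15918520056442
jacket T [-62.2 -61.8  56.7  58.9] L [-53.  -50.4  58.3  59. ] z 52.25427981670916
front face T -61.97 280
side face L 58.41 276
alu front T -42.75 82
alu side L 40.37 75
```

The shaft axis is about 1 mm too far along the viewing direction, well within tolerance. I make a small correction and settle.

Request:
move_arm(
  increments=[
    [2, [0, -0.05, 0], [0, 0, 0]],
    [2, [0, -0.1, 0], [0, 0, 0]],
    [2, [0, -0.1, 0], [0, 0, 0]],
    [2, [0, -0.1, 0], [0, 0, 0]],
    [2, [0, -0.1, 0], [0, 0, 0]],
    [2, [0, -0.1, 0], [0, 0, 0]],
    [2, [0, -0.1, 0], [0, 0, 0]],
  ],
)

```text
t: 31.98
tcp_pos: [0.5737, 0.0946, 0.178]
eef_rot: [[0.622, 0.783, 0.0], [0.783, -0.622, 0.0], [0.0, 0.0, -1.0]]
wrist_force: [0.7, 0.4, -1.7]
opening: 0.0285
finger_force: 69.1
```

```bash
python3 - <<'E'
from h import *
st(); im,d=imaging.snapshot("scene"); print(world("scene","spatula_tip"),world("scene","spatula_grip"),world("scene","cover_lip"),world("scene","homogeniser_mark")); st()
print(manip.finish_job())
E
```

```text
t 31.98 tcp [0.5737 0.0946 0.178 ] F [ 0.71  0.43 -1.75] op 0.0285 ff 69.1 z [ 4.e-04  1.e-04 -1.e+00] yaw 0.8996
[([0.5746, 0.1027, 0.1917], 0.63), ([0.5622, -0.0803, 0.005], 0.56)] [([0.4352, -0.1383, 0.0043], 0.71)] [([0.6217, 0.0915, 0.1624], 0.7), ([0.6134, 0.3041, 0.0004], 0.4)] [([0.5708, 0.0951, 0.0877], 0.63), ([0.6122, 0.3076, -0.0004], 0.46)]
t 32.23 tcp [0.5737 0.0946 0.178 ] F [-0.48 -0.56 -1.38] op 0.0286 ff 69.1 z [ 3.e-04  1.e-04 -1.e+00] yaw 0.8996
the job is handed in; nothing more can be done
None
```

The job is handed in at about 32 s, but no pass or fail result came back: by camera the cover stands at about 1.8 rad, the spatula lies flat on the worktop, and the homogeniser is held still in the collar with its mark about level with the mouth and its shaft within an estimated 1–2 mm of the axis.

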